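Back a circuit-board holder off by one ratchet notch

TASK

The board in the ratchet holder is tilted one notch too far. Lift the pawl over with a fingertip so that it stays up, push the toothed wheel gently backward by one notch (its pins at the top moving towards the pawl's pivot) so that the board lies level, then tip the pawl back down into its new notch and leave the holder. Only push, without force: do not pinch the pawl, push the wheel past that notch, turn it forward or move the other things on the bench.

Things in the scene. Friction and masses are not known exactly. Their poses are not given: they have to be found in the camera images.
- holder: Board holder, fixed. Origin: on the bench under the toothed wheel's centre. Axes: x level along the axle (board on the -x side of the wheel, push pins on the +x side), y level from the wheel to the pawl's pivot, z up. In this frame (mm): base plate x -188 to 52, y -82 to 118, 12 thick; steel wheel 130 across its 12 teeth, x -8 to 8, axle at z 100, top at z 165
- pivot (a point): Pawl's pivot (axis along x of the holder), at y 88, z 166 in the holder; a post stands under it at x -23 to -13. With the pawl lifted fully, its 80 mm nose arm (x -7 to 7) stands up steeply from here to z 245, at y 60 to 90
- board (a point): Centre of the green circuit board (120 x 94 mm) clamped to the axle at x -165 to -45, z 100 of the holder; it turns with the wheel. The axle's posts beside it reach z 126
- wheel (a joint): Turn of toothed wheel, axle and board, rad. 0: board tilted one notch (30 degrees; play about 0.07 either way). Grows as the wheel is pushed backward (its top towards +y of the holder); 0.524 is one notch back, board level. Stays where left; about 2 N at a pin move it. With the pawl down it cannot go backward beyond the play; forward it would click round
- pawl (a joint): Lift of the pawl, rad: 0 down, nose in a notch; 1.22 fully lifted, at its stop. It is weighted: beyond about 0.85 it falls open and stays up by itself, below that it falls shut. If no notch is under the nose it rests on a tooth, at some 0.14. About 1 N at the finger plate moves it
- push_pin (a point): Middle of the push pin to use: one of six level steel pins on the wheel's +x face, 8 mm across, x 8 to 46 of the holder (this point x 26), 48 mm from the axle, 60 degrees apart. At wheel 0 this pin stands 22 degrees before the top (holder y -18, z 144); one notch back, 8 degrees past it (y 7, z 148)
- finger_plate (a point): Centre of the pawl's dark steel finger plate, 40 mm along the holder's x (x 7 to 47), 30 tall, 12 thick, on a lever 58 mm from the pivot. Pawl down: leans 35 degrees towards the wheel (centre holder y 55, z 214); lifted: 35 degrees the other way (y 121, z 214). A level push towards +y at z 195 to 220 lifts the pawl, towards -y brings it down
- driver_a: Bystander: screwdriver with blue handle lying on the bench; origin on its underside
- driver_b: Bystander: second screwdriver with blue handle lying on the bench; origin on its underside
- cutters: Bystander: side cutters with red handles lying on the bench, 130 mm long; origin on its underside
- spool: Bystander: empty teal wire spool standing on its flange, 68 mm across, 46 mm high; origin on its underside
- flux: Bystander: small jar, 40 mm across, 45 mm high; origin on its underside
- tweezers: Bystander: steel tweezers lying on the bench, 120 mm long; origin on its underside
- bit_box: Bystander: grey open box with four compartments, 100 x 70 x 30 mm; origin on its underside

How it is judged:
By the outcome, as a careful person would: the job done as asked, in the order asked, and still so for the second after the job is handed in, with the robot touching nothing.
It also fails if it takes over 58 s, if anything falls off the work surface, if the arm or the gripper's body presses on something with over 40 N, if the wrist force passes 120 N, or if a joint passes its speed limit or range.

ROBOT

A 6-joint arm with a two-finger parallel gripper is mounted at the origin on the work surface. World frame = base frame: x ahead of the robot, y to its left, z up, the work surface at z = 0. Lengths are in mm, angles in rad, forces in N, time in s.
With the tool pointing down it reaches from about 275 to 725 mm from the base axis. Payload 15.9 kg.
Tool frame: the origin (TCP) lies on the front face of the gripper's body, between the roots of the fingers; the fingertips stand 73 mm ahead of it and the grasp point (between the pads) lies 54 mm ahead of it; z points along the fingers, y is the direction in which the jaws open and shut (so a half turn about z gives the same grasp; the last joint's range is limited). The gripper opens to 85 mm and grips with 20 to 120 N. Pads are 22 mm wide; open, the fingers measure 114 mm over their backs; the gripper's body (76 mm by 85 mm) begins 54 mm behind the grasp point. The pads swing forward as they close: fully open they stand 13 mm farther back than shut.
Start: joints at [1.192, 0.213, -0.034, 1.323, 0, 1.571], TCP at [184.896, 464.542, 303.906] pointing down, gripper open.
Joint ranges: [-2.98, 2.98], [-0.74, 1.72], [-1.14, 1.35], [-2.1, 2.04], [-1.57, 1.44], [-3.14, 3.14]. Speed limits (rad/s): [1.89, 1.89, 2.39, 2.57, 3.14, 3.14].

INTERFACE

Orientations are given as a rotation vector (axis times angle).
In Python, from cell import robot, vision, job gives the robot as it stands.
- The arm moves only by the tool send_rows, never from a script. Its argument "steps" is a list that holds one entry, the list of rows, each a list of 7 numbers: the shift along the world's x, y, z in m, then the turn, a rotation vector about the world's x, y, z in degrees, then the opening, from 0 (shut) to 1 (fully open). A call has 1 to 10 rows; each row is the pose to reach, as a shift and turn from the pose commanded when the call began; what a row does not reach only later rows make up. A row lasts 1/12 s, in which the tool goes at most 41.7 mm and 7.16 degrees, less where a joint would pass 70% of its speed; a pose out of reach is approached as far as the arm can. A call with a gripper value outside its range is refused whole. The fingers move at their own pace and stop on an object; the grip force is fixed at half the most. Time passes only in rows, so rows that repeat a pose let the fingers close. It gives the time, the measured TCP pose, the force and the opening at its end, in the units of the state.
- robot.get_obs(): the state, without advancing time (a new reading comes with each control period).
- vision.read_camera(name): name is "scene" or "top" or "wrist"; returns the picture (480x640x3 uint8, red, green, blue); there is no depth.
- vision.camera_params(name): a dict with "fovy" (degrees; the focal length in pixels is half the picture's height over the tangent of half this angle, whatever the lens; pixels are square), "cx", "cy" (the principal point, pixels), "rvec" (rotation vector, rad) and "tvec" (3), from world to camera coordinates, as OpenCV has them. Camera axes: x right, y down, z forward; pixel columns grow to the right and rows downward; lengths in mm; the calibration is good to about 2 mm. A picture is of the moment at which its call begins: read the wrist's pose just before it. camera_params takes no time and is no camera call; for the wrist camera it gives the pose at the moment of the call.
- job.sign_off(): hands the job in, once; it reports no verdict.
The state is a dict: "t": time; "joints": joint angles; "qvel": joint speeds; "joint_efforts": joint torques, N m; "eef_pos": TCP position; "eef_rot": TCP orientation; "wrist_force": force on the tool from outside, world axes, zero at the start; "ft_torque": the same for the moment, N m; "width": finger opening in mm.
Only numpy, scipy, OpenCV 4.12 (cv2) and the standard library are available. Lean on these libraries where they do the work, as an engineer would, in place of code of your own. Each camera call takes 0.05 s, during which the arm holds its last target.

## Working session

There is one attempt and no reset: what is moved stays moved. The work goes in short steps, Python scripts to look and compute and a tool call to move; the robot and the scene stay as the last step left them, time stands still between calls to the robot, and variables do not carry over. Pictures are saved under pics/ and viewed, and the job is handed in when it is done.

Besides the shell and the picture viewer there is one more tool, called after ">>>" by a JSON object that holds its "name" and its "arguments", one argument or row to a line. send_rows: Moves the arm, as the interface text tells. Its arguments: {"type":"object","properties":{"steps":{"type":"array","items":{"type":"array","items":{"type":"array","items":{"type":"number"}}}}},"required":["steps"]}

```bash
mkdir -p pics; ls; python3 - <<'E'
from cell import robot,vision,job
import cv2
o=robot.get_obs();print({k:o[k] for k in('t','eef_pos','eef_rot','width','wrist_force')})
for n in('scene','top','wrist'):
    p=vision.camera_params(n);print(n,p)
    cv2.imwrite(f'pics/{n}0.png',vision.read_camera(n)[:,:,::-1])
E
```

```text
pics
{'t': 0.0, 'eef_pos': array([184.80882345, 464.33261748, 303.42962901]), 'eef_rot': array([-5.91433198e-01, -3.08520832e+00,  1.64198094e-03]), 'width': 85.74486158684844, 'wrist_force': array([-0.97378832, -0.58515023, -0.23695086])}
scene {'fovy': 44.18699934271947, 'cx': 320.9372243302401, 'cy': 248.05809210927686, 'rvec': array([ 1.99823802,  1.53447628, -0.59546084]), 'tvec': array([-118.37533499, -293.27624472, 1737.06220171])}
top {'fovy': 54.84836471231674, 'cx': 319.01152419250644, 'cy': 239.08293144211063, 'rvec': array([ 2.19654477, -2.02824589,  0.21042045]), 'tvec': array([ -35.51963286,  573.23647892, 1037.425972  ])}
wrist {'fovy': 64.00075222102694, 'cx': 317.8660607156424, 'cy': 234.7804640202819, 'rvec': array([-2.38317995, -1.61758405, -0.2454948 ]), 'tvec': array([-497.85093401,  -39.78901149,  379.84775266])}
```

View pics/scene0.png

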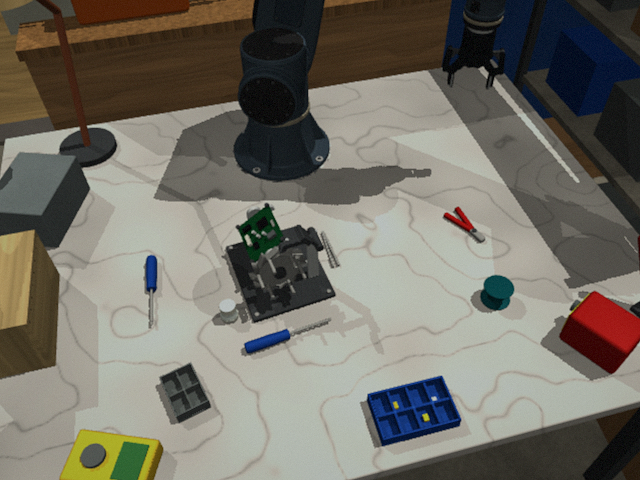

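View pics/top0.png

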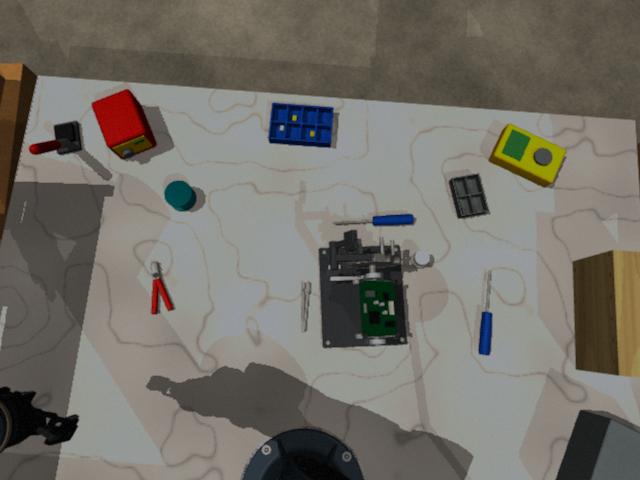

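View pics/wrist0.png

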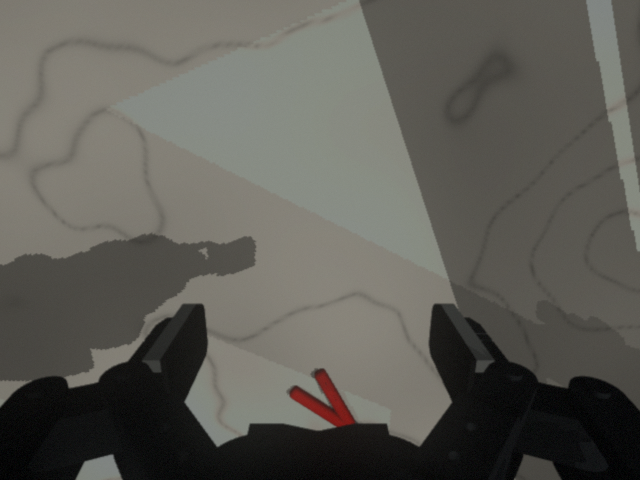

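```bash
cat > h.py <<'E'
import numpy as np,cv2
from cell import robot,vision,job
def cam(n):
    p=vision.camera_params(n);R=cv2.Rodrigues(p['rvec'])[0];f=240/np.tan(np.radians(p['fovy'])/2)
    return R,np.array(p['tvec']),np.array([[f,0,p['cx']],[0,f,p['cy']],[0,0,1]])
def ray(c,u,v):
    R,t,K=c;return -R.T@t,R.T@np.linalg.inv(K)@[u,v,1]
def onz(c,u,v,z):
    o,d=ray(c,u,v);return o+d*(z-o[2])/d[2]
def proj(c,P):
    R,t,K=c;q=(np.atleast_2d(P)@R.T+t)@K.T;return q[:,:2]/q[:,2:]
def crop(im,x0,y0,x1,y1,s,name):
    cv2.imwrite('pics/'+name,cv2.resize(im[y0:y1,x0:x1,::-1],None,fx=s,fy=s,interpolation=cv2.INTER_CUBIC))
E
python3 - <<'E'
import cv2
a=cv2.imread('pics/top0.png')[215:365,290:450];cv2.imwrite('pics/topc.png',cv2.resize(a,None,fx=4,fy=4,interpolation=2))
a=cv2.imread('pics/scene0.png')[190:340,210:370];cv2.imwrite('pics/scenec.png',cv2.convertScaleAbs(cv2.resize(a,None,fx=4,fy=4,interpolation=2),alpha=1.5))
E
```

```text
(no output)
```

View pics/topc.png

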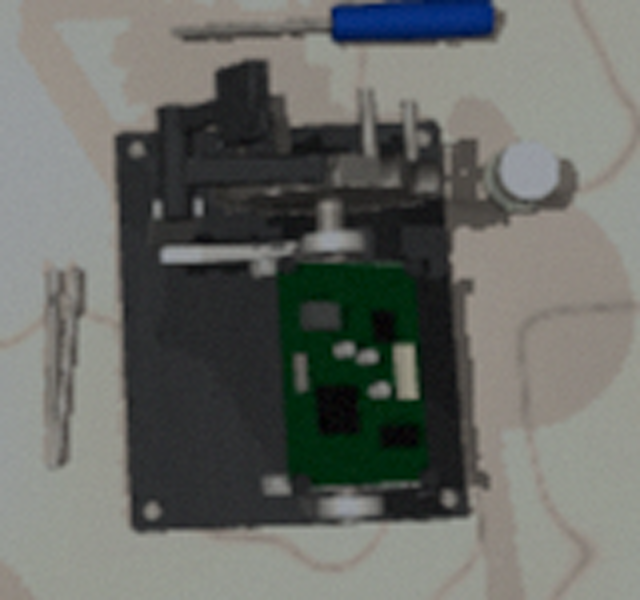

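View pics/scenec.png

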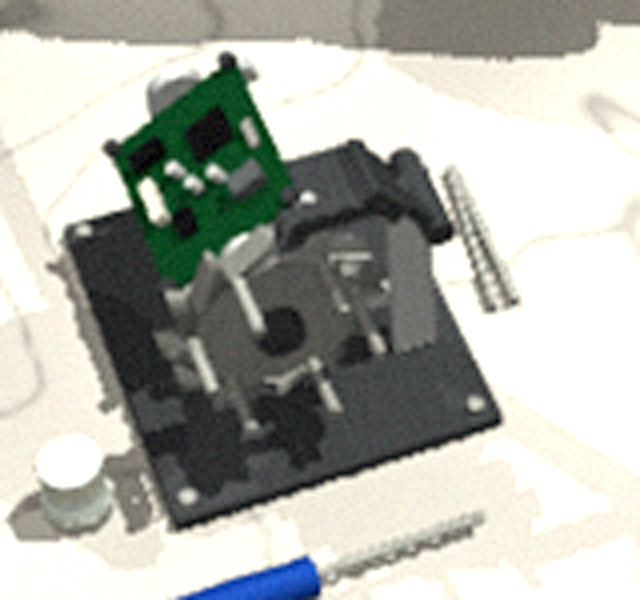

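```bash
cat >> h.py <<'E'
def H():
    d=np.load('H.npy');return d
def h2w(P):
    x,y,th=H();P=np.atleast_2d(P).astype(float);c,s=np.cos(th),np.sin(th)
    return np.c_[x+c*P[:,0]-s*P[:,1],y+s*P[:,0]+c*P[:,1],P[:,2]]
E
python3 - <<'E'
from h import *
c=cam('top')
px=np.array([(118,132),(133,530),(468,516),(440,122)])/4.+[290,215]
W=np.array([onz(c,u,v,12) for u,v in px])[:,:2]
h=np.array([(52,118),(-188,118),(-188,-82),(52,-82)],float)
print(W)
hc=h-h.mean(0);wc=W-W.mean(0)
th=np.arctan2((hc[:,0]*wc[:,1]-hc[:,1]*wc[:,0]).sum(),(hc*wc).sum())
R=np.array([[np.cos(th),-np.sin(th)],[np.sin(th),np.cos(th)]])
t=W.mean(0)-R@h.mean(0);np.save('H.npy',[*t,th]);print(t,np.degrees(th),W-(h@R.T+t))
pts=dict(hub=(0,0,165),pivot=(0,88,166),pin=(26,-18,144),pintip=(46,-18,144),pinroot=(8,-18,144),fp=(27,55,214),board=(-105,0,100),c1=(52,118,12),c2=(-188,118,12),c3=(-188,-82,12),c4=(52,-82,12),axle=(8,0,100))
for n,(x0,y0) in dict(top=(290,215),scene=(210,190)).items():
    im=cv2.imread(f'pics/{n}0.png');c=cam(n);im=cv2.convertScaleAbs(cv2.resize(im[y0:y0+150,x0:x0+160],None,fx=4,fy=4,interpolation=2),alpha=1.5)
    for k,p in pts.items():
        q=(proj(c,h2w(p))[0]-[x0,y0])*4;cv2.circle(im,tuple(int(a) for a in q),3,(0,0,255),-1);cv2.putText(im,k,tuple(int(a)+4 for a in q),0,.45,(0,255,255),1)
    cv2.imwrite(f'pics/{n}m.png',im)
for k in pts:print(k,h2w(pts[k])[0].round(1))
E
```

```text
[[ 561.40220068    7.73876749]
 [ 324.41266697  -19.87002293]
 [ 348.05755196 -216.52065315]
 [ 583.51453581 -189.57360135]]
[ 523.96541493 -114.61818356] 6.60261505025897 [[-0.6503915  -0.83950559]
 [ 0.76827927 -0.85249862]
 [ 1.41666643  1.1703749 ]
 [-1.5345542   0.52162931]]
hub [ 524.  -114.6  165. ]
pivot [513.8 -27.2 166. ]
pin [ 551.9 -129.5  144. ]
pintip [ 571.7 -127.2  144. ]
pinroot [ 534.  -131.6  144. ]
fp [544.5 -56.9 214. ]
board [ 419.7 -126.7  100. ]
c1 [562.1   8.6  12. ]
c2 [323.6 -19.   12. ]
c3 [ 346.6 -217.7   12. ]
c4 [ 585.  -190.1   12. ]
axle [ 531.9 -113.7  100. ]
```

View pics/topm.png

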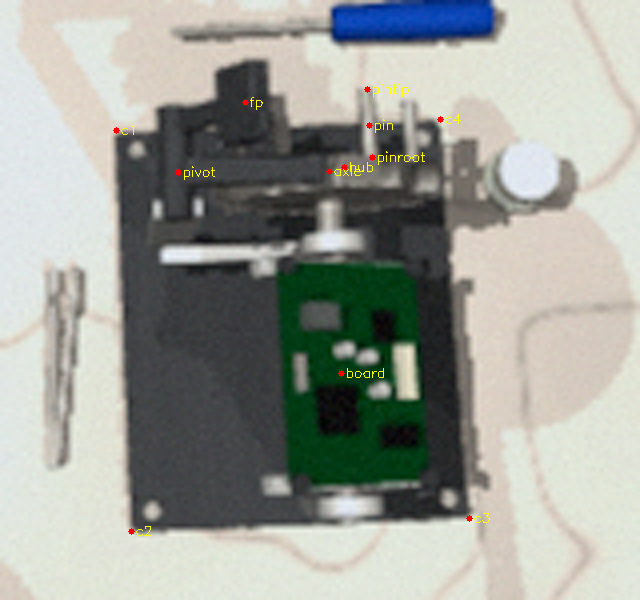

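View pics/scenem.png

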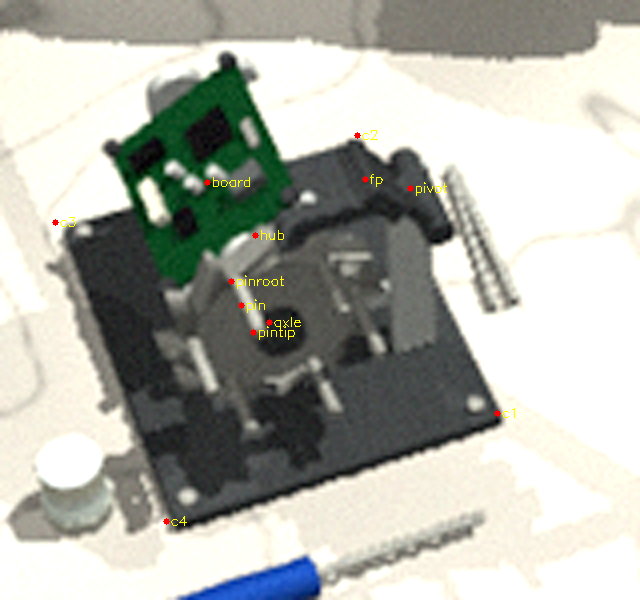

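>>> {"name": "send_rows", "arguments": {
  "steps": [
    [[0,0,0.04,0,0,0,0],[0.03,-0.025,0.07,0,0,-7,0],[0.05,-0.06,0.096,0,0,-14,0],[0.07,-0.095,0.096,0,0,-21,0],[0.09,-0.13,0.096,0,0,-28,0],[0.11,-0.165,0.096,0,0,-35,0],[0.13,-0.2,0.096,0,0,-42,0],[0.15,-0.235,0.096,0,0,-49,0],[0.17,-0.27,0.096,0,0,-56,0],[0.19,-0.305,0.096,0,0,-61.7,0]]
  ]
}}

```text
t: 0.98
eef_pos: [374.1, 159.5, 400.0]
eef_rot: [2.097, 2.339, 0.0]
wrist_force: [0.5, 1.6, -0.1]
width: -0.3
```

>>> {"name": "send_rows", "arguments": {
  "steps": [
    [[0.02,-0.035,0,0,0,0,0],[0.04,-0.07,0,0,0,0,0],[0.06,-0.105,0,0,0,0,0],[0.08,-0.14,0,0,0,0,0],[0.1,-0.175,0,0,0,0,0],[0.12,-0.21,0,0,0,0,0],[0.13,-0.235,0,0,0,0,0],[0.13,-0.256,0,0,0,0,0],[0.13,-0.256,0,0,0,0,0],[0.13,-0.256,0,0,0,0,0]]
  ]
}}

```text
t: 1.82
eef_pos: [503.7, -95.3, 399.5]
eef_rot: [-2.092, -2.343, 0.001]
wrist_force: [0.0, 0.1, -0.4]
width: -0.1
```

```bash
python3 - <<'E'
from h import *
o=robot.get_obs();print(o)
c=cam('wrist');im=vision.read_camera('wrist').copy();cv2.imwrite('pics/w1r.png',im[:,:,::-1])
print(-c[0].T@c[1],c[0][2])
im=np.ascontiguousarray(im[:,:,::-1])
pts=dict(hub=(0,0,165),pivot=(0,88,166),pin=(26,-18,144),pintip=(46,-18,144),pinroot=(8,-18,144),fp=(27,55,214),board=(-105,0,100),c1=(52,118,12),c2=(-188,118,12),c3=(-188,-82,12),c4=(52,-82,12),axle=(8,0,100))
for k,p in pts.items():
    q=proj(c,h2w(p))[0];print(k,q.round(1));cv2.circle(im,tuple(int(a) for a in q),3,(0,0,255),-1);cv2.putText(im,k,tuple(int(a)+4 for a in q),0,.45,(0,255,255),1)
cv2.imwrite('pics/w1.png',cv2.convertScaleAbs(im,alpha=1.5))
im=vision.read_camera('scene');crop(im,180,60,380,340,3-.9,'s1.png')
E
```

```text
{'t': 1.8167, 'joints': array([-1.87126370e-01,  2.50108909e-01,  2.53883027e-01,  1.57547096e+00,
        1.30992561e-04,  1.27057805e+00]), 'qvel': array([ 0.03751492, -0.01794272, -0.01083701, -0.00097679,  0.00420595,
        0.01154425]), 'joint_efforts': array([ -3.04784551, -69.87339735,  48.51679802,  -0.10398305,
        -0.20813439,  -0.37292342]), 'eef_pos': array([503.74730283, -95.34790257, 399.46124829]), 'eef_rot': array([-2.09178553e+00, -2.34281151e+00,  5.52898668e-04]), 'wrist_force': array([ 0.00831999,  0.12215729, -0.38465638]), 'ft_torque': array([0.01811488, 0.00930225, 0.02046689]), 'width': -0.07443576323350194}
[495.45875471 -21.23640799 469.90103791] [ 0.03205467 -0.2967513  -0.95441666]
hub [339.9 235.5]
pivot [341.7 125.7]
pin [367.3 247.6]
pintip [389.5 247.6]
pinroot [347.2 247.6]
fp [385.5 179. ]
board [230.8 216. ]
c1 [380.7  94. ]
c2 [166.7  94.4]
c3 [185.3 261. ]
c4 [373.3 260.8]
axle [344.5 215.9]
```

View pics/w1.png

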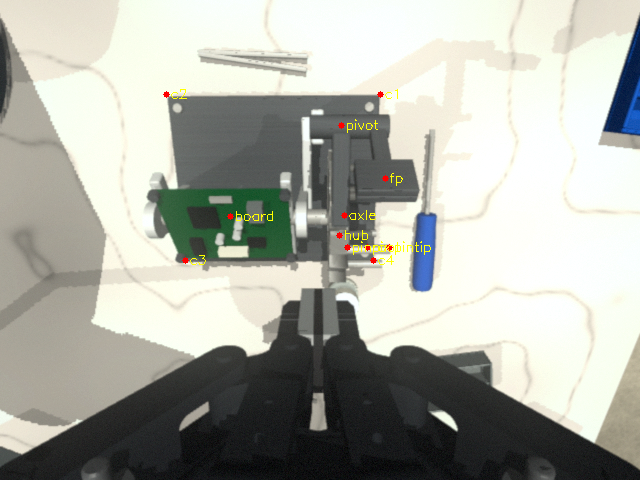

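View pics/s1.png

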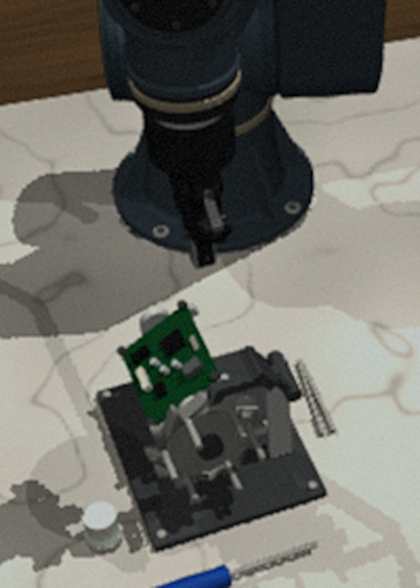

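```bash
python3 - <<'E'
from h import *
c=cam('wrist');o=robot.get_obs();p=o['eef_pos'];R=cv2.Rodrigues(o['eef_rot'])[0];print(R.round(3))
for d in(60,73,86):
  for x in(-11,11):print(d,x,proj(c,p+R@[x,0,d])[0].round(1),proj(c,p+R@[x,14,d])[0].round(1))
crop(cv2.imread('pics/w1r.png')[:,:,::-1],240,240,400,360,5,'w1c.png')
E
```

```text
[[-0.115  0.993 -0.   ]
 [ 0.993  0.115  0.   ]
 [ 0.    -0.    -1.   ]]
60 -11 [317.9 344.1] [353.8 344.2]
60 11 [318.  292.9] [355.5 293. ]
73 -11 [318.  326.6] [351.1 326.6]
73 11 [318.  278.7] [352.5 278.8]
86 -11 [318.  311.5] [348.7 311.6]
86 11 [318.  266.6] [350.  266.7]
```

View pics/w1c.png

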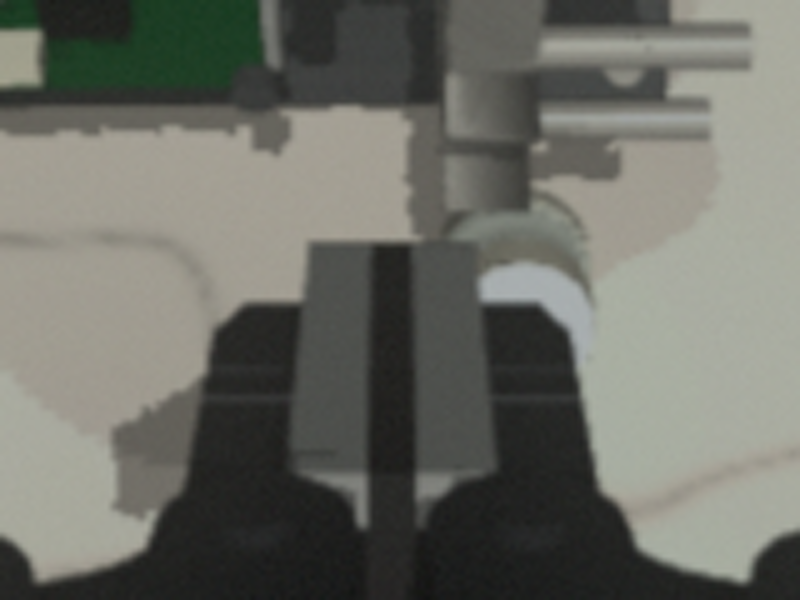

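>>> {"name": "send_rows", "arguments": {
  "steps": [
    [[0.035,0,0,0,0,0,0],[0.047,0,0,0,0,0,0],[0.047,0,-0.03,0,0,0,0],[0.047,0,-0.06,0,0,0,0],[0.047,0,-0.09,0,0,0,0],[0.047,0,-0.115,0,0,0,0],[0.047,0,-0.125,0,0,0,0],[0.047,0,-0.125,0,0,0,0],[0.047,0,-0.125,0,0,0,0]]
  ]
}}

```text
t: 2.67
eef_pos: [550.9, -93.9, 276.0]
eef_rot: [2.089, 2.346, 0.0]
wrist_force: [0.2, -0.0, 1.3]
width: 0.2
```

```bash
python3 - <<'E'
from h import *
o=robot.get_obs();print(o['t'],o['eef_pos'],o['wrist_force'])
im=vision.read_camera('wrist');cv2.imwrite('pics/w2.png',im[:,:,::-1])
E
```

```text
2.6667 [550.87588679 -93.89999872 275.95353317] [ 0.20518931 -0.00183515  1.28469344]
```

View pics/w2.png

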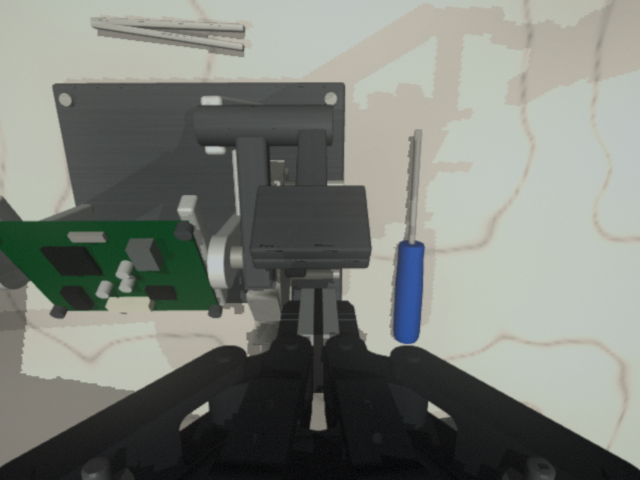

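>>> {"name": "send_rows", "arguments": {
  "steps": [
    [[-0.001,0.008,0,0,0,0,0],[-0.002,0.014,0,0,0,0,0],[-0.002,0.02,0,0,0,0,0],[-0.003,0.026,0,0,0,0,0],[-0.004,0.032,0,0,0,0,0],[-0.004,0.038,0,0,0,0,0],[-0.005,0.044,0,0,0,0,0],[-0.006,0.05,0,0,0,0,0],[-0.006,0.055,0,0,0,0,0],[-0.007,0.06,0,0,0,0,0]]
  ]
}}

```text
t: 3.55
eef_pos: [543.8, -33.9, 274.9]
eef_rot: [-2.09, -2.346, 0.0]
wrist_force: [0.2, -1.0, 0.3]
width: -0.3
```

```bash
python3 - <<'E'
from h import *
o=robot.get_obs();print(o['t'],o['eef_pos'],o['wrist_force'])
im=vision.read_camera('wrist');cv2.imwrite('pics/w3.png',im[:,:,::-1])
E
```

```text
3.55 [543.77062495 -33.92354246 274.86358572] [ 0.15080073 -0.97810783  0.28517609]
```

View pics/w3.png

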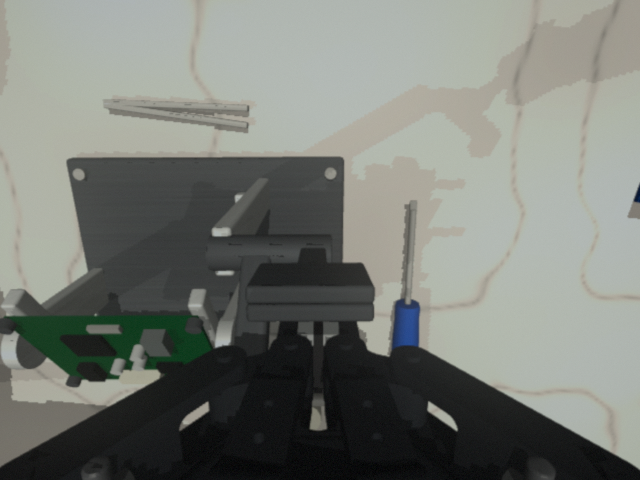

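>>> {"name": "send_rows", "arguments": {
  "steps": [
    [[-0.001,0.004,0,0,0,0,0],[-0.001,0.008,0,0,0,0,0],[-0.001,0.012,0,0,0,0,0],[-0.002,0.015,0,0,0,0,0],[-0.002,0.018,0,0,0,0,0],[-0.002,0.02,0,0,0,0,0],[-0.002,0.02,0,0,0,0,0]]
  ]
}}

```text
t: 4.18
eef_pos: [541.8, -14.1, 274.9]
eef_rot: [-2.09, -2.346, -0.0]
wrist_force: [0.9, 0.3, -1.3]
width: -0.1
```

```bash
python3 - <<'E'
from h import *
o=robot.get_obs();print(o['t'],o['eef_pos'],o['wrist_force'])
im=vision.read_camera('wrist');cv2.imwrite('pics/w4.png',im[:,:,::-1])
E
```

```text
4.1833 [541.77977719 -14.12804203 274.92568001] [ 0.87659783  0.25097749 -1.29689014]
```

View pics/w4.png

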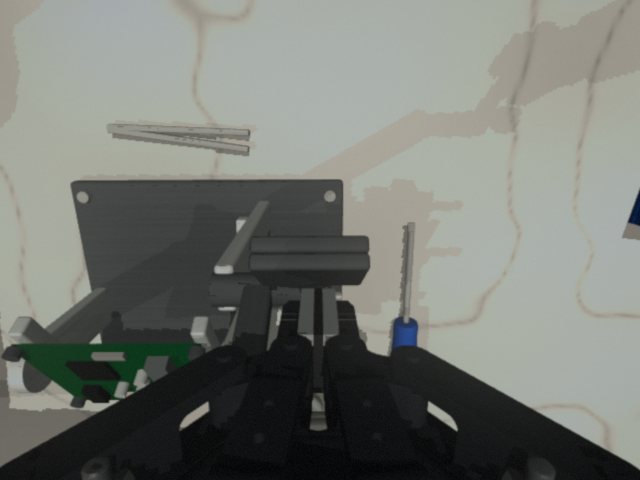

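>>> {"name": "send_rows", "arguments": {
  "steps": [
    [[0,0,0.03,0,0,0,0],[0,0,0.06,0,0,0,0],[0.006,-0.035,0.06,0,0,0,0],[0.01,-0.07,0.06,0,0,0,0],[0.014,-0.105,0.06,0,0,0,0],[0.018,-0.142,0.06,0,0,0,0],[0.018,-0.142,0.03,0,0,0,0],[0.018,-0.142,0,0,0,0,0],[0.018,-0.142,-0.02,0,0,0,0],[0.018,-0.142,-0.03,0,0,0,0]]
  ]
}}

```text
t: 5.07
eef_pos: [558.7, -156.7, 242.1]
eef_rot: [-2.089, -2.342, 0.002]
wrist_force: [-0.6, 0.5, -1.0]
width: 0.1
```

```bash
python3 - <<'E'
from h import *
o=robot.get_obs();print(o['t'],o['eef_pos'],o['wrist_force'])
im=vision.read_camera('wrist');cv2.imwrite('pics/w5.png',im[:,:,::-1])
im=vision.read_camera('scene');crop(im,200,130,380,340,2.8,'s5.png')
E
```

```text
5.0667 [ 558.6918423  -156.68428628  242.12631986] [-0.59366454  0.49398176 -1.04695501]
```

View pics/w5.png

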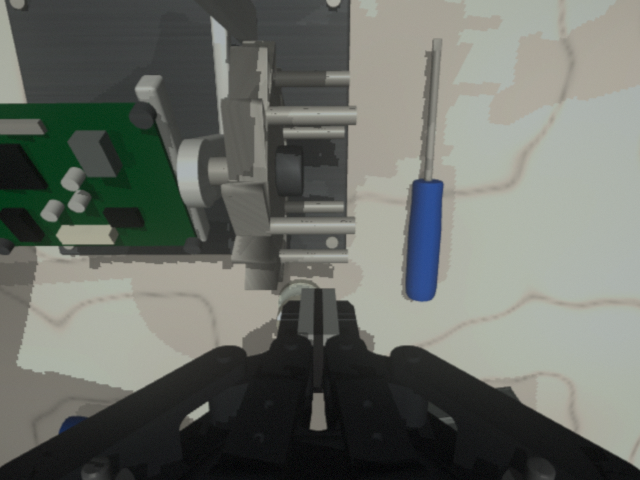

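View pics/s5.png

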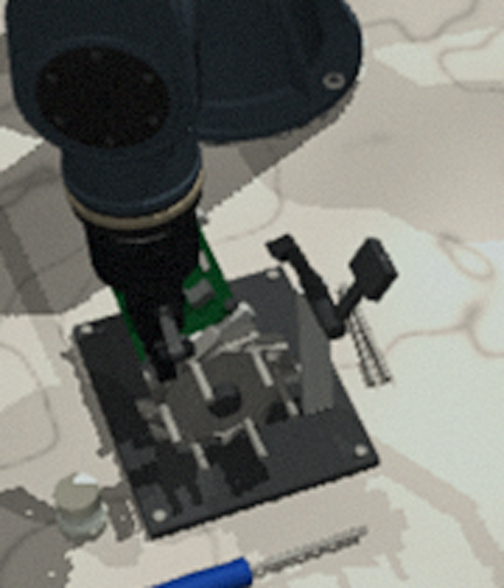

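```bash
cat >> h.py <<'E'
def pinpx(c,w,x=30):
    a=np.radians([-82,-22,38,98,158,218])+w
    return proj(c,h2w(np.c_[np.full(6,x),48*np.sin(a),100+48*np.cos(a)]))
def w2h(P):
    x,y,th=H();d=np.array(P[:2])-[x,y];c,s=np.cos(th),np.sin(th);return np.array([c*d[0]+s*d[1],-s*d[0]+c*d[1],P[2]])
E
python3 - <<'E'
from h import *
c=cam('wrist')
for w in(-.07,0,.07):print(w,pinpx(c,w).round(1).tolist())
print(w2h(robot.get_obs()['eef_pos']),robot.get_obs()['eef_pos'])
E
```

```text
-0.07 [[318.5, 252.9], [318.4, 227.9], [318.5, 120.1], [318.6, 77.3], [318.7, 127.8], [318.6, 201.6]]
0 [[318.5, 254.3], [318.4, 222.3], [318.5, 113.6], [318.7, 78.6], [318.7, 132.6], [318.6, 206.2]]
0.07 [[318.5, 255.4], [318.4, 216.3], [318.5, 107.5], [318.7, 80.3], [318.7, 137.5], [318.6, 210.7]]
[ 30.10107951 -45.53024668 243.68421981] [ 559.10203069 -156.38535468  243.68421981]
```

>>> {"name": "send_rows", "arguments": {
  "steps": [
    [[0,0,-0.015,0,0,0,0],[0,0,-0.03,0,0,0,0],[0,0,-0.043,0,0,0,0],[0,0,-0.043,0,0,0,0],[0,0,-0.043,0,0,0,0]]
  ]
}}

```text
t: 5.58
eef_pos: [560.2, -156.5, 203.1]
eef_rot: [2.089, 2.345, 0.001]
wrist_force: [0.3, -0.6, 0.3]
width: -0.0
```

```bash
python3 - <<'E'
from h import *
o=robot.get_obs();print(o['t'],o['eef_pos'],w2h(o['eef_pos']),o['wrist_force'])
im=vision.read_camera('wrist');cv2.imwrite('pics/w6.png',im[:,:,::-1])
E
```

```text
5.5833 [ 560.15861395 -156.46335021  203.13998605] [ 31.14168688 -45.72921348 203.13998605] [ 0.28637702 -0.61415315  0.3455851 ]
```

View pics/w6.png

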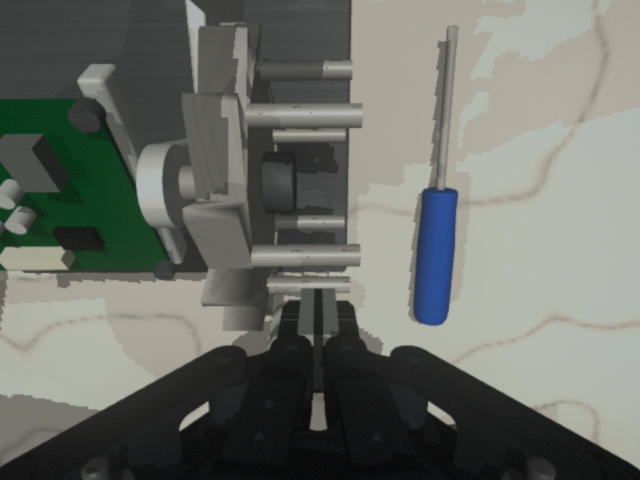

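>>> {"name": "send_rows", "arguments": {
  "steps": [
    [[0,0.004,-0.004,0,0,0,0],[-0.001,0.008,-0.004,0,0,0,0],[-0.001,0.012,-0.004,0,0,0,0],[-0.002,0.015,-0.004,0,0,0,0],[-0.002,0.018,-0.004,0,0,0,0],[-0.002,0.021,-0.004,0,0,0,0],[-0.003,0.024,-0.004,0,0,0,0],[-0.003,0.027,-0.004,0,0,0,0],[-0.003,0.029,-0.004,0,0,0,0],[-0.003,0.029,-0.004,0,0,0,0]]
  ]
}}

```text
t: 6.47
eef_pos: [556.6, -126.9, 197.8]
eef_rot: [-2.089, -2.346, -0.0]
wrist_force: [-1.8, -0.7, 0.3]
width: -0.0
```

```bash
python3 - <<'E'
from h import *
o=robot.get_obs();print(o['t'],o['eef_pos'],w2h(o['eef_pos']),o['wrist_force'])
c=cam('wrist')
for w in(.2,.3,.4,.5):print(w,pinpx(c,w)[:,1].round(1).tolist())
im=vision.read_camera('wrist');cv2.imwrite('pics/w7.png',im[:,:,::-1])
E
```

```text
6.4667 [ 556.63771474 -126.93525955  197.80131681] [ 31.03935334 -15.99212557 197.80131681] [-1.77460706 -0.68013296  0.30787543]
0.2 [351.7, 314.5, 179.4, 144.5, 205.6, 289.6]
0.3 [354.0, 303.3, 169.8, 147.7, 213.4, 297.3]
0.4 [355.4, 290.9, 161.4, 151.7, 221.3, 304.8]
0.5 [355.6, 277.7, 154.5, 156.4, 229.3, 312.0]
```

View pics/w7.png

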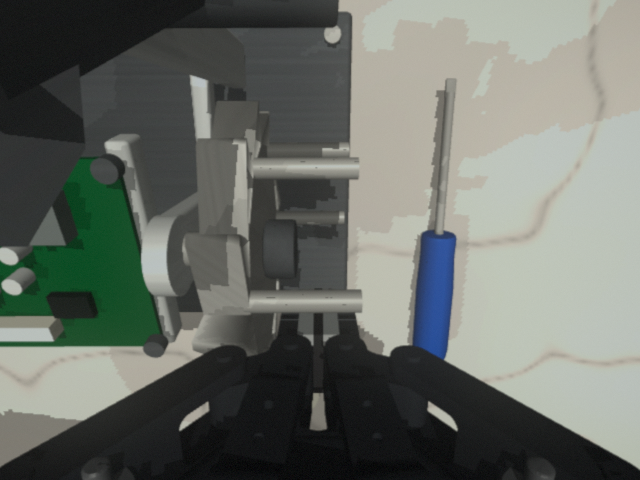

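>>> {"name": "send_rows", "arguments": {
  "steps": [
    [[0,0.002,0,0,0,0,0],[0,0.004,0,0,0,0,0],[-0.001,0.006,0,0,0,0,0],[-0.001,0.007,0,0,0,0,0],[-0.001,0.007,0,0,0,0,0],[-0.001,0.007,0,0,0,0,0]]
  ]
}}

```text
t: 7.02
eef_pos: [555.7, -120.3, 197.8]
eef_rot: [-2.089, -2.345, -0.0]
wrist_force: [-0.5, -0.0, -0.1]
width: 0.3
```

```bash
python3 - <<'E'
from h import *
o=robot.get_obs();print(o['t'],o['eef_pos'],w2h(o['eef_pos']),o['wrist_force'])
c=cam('wrist')
for w in(.4,.45,.5,.55):print(w,pinpx(c,w)[:,1].round(1).tolist())
im=vision.read_camera('wrist');cv2.imwrite('pics/w8.png',im[:,:,::-1]);crop(im,240,120,400,340,2.7,'w8c.png')
E
```

```text
7.0167 [ 555.69880895 -120.28399314  197.83465785] [ 30.87145399  -9.27701584 197.83465785] [-0.45958919 -0.00409934 -0.10632295]
0.4 [368.4, 308.4, 179.4, 165.4, 232.3, 315.5]
0.45 [368.9, 302.1, 175.6, 167.5, 236.2, 319.2]
0.5 [369.0, 295.5, 172.1, 169.7, 240.2, 322.9]
0.55 [368.9, 288.9, 169.0, 172.1, 244.1, 326.4]
```

View pics/w8.png

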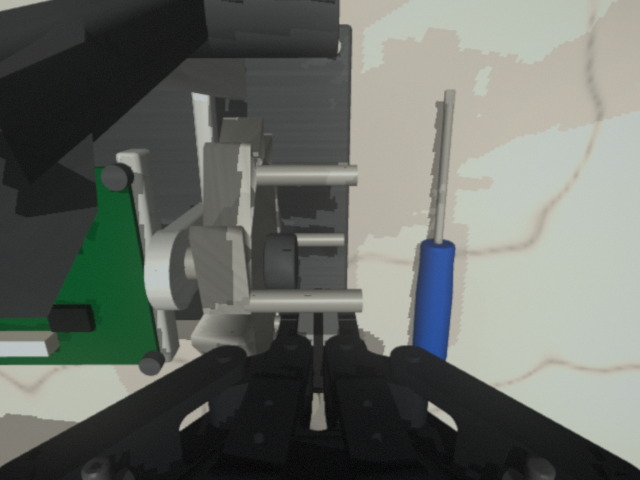

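View pics/w8c.png

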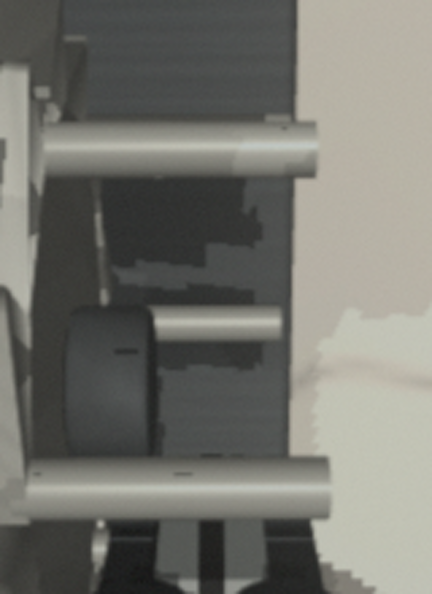

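>>> {"name": "send_rows", "arguments": {
  "steps": [
    [[0,0.001,0,0,0,0,0],[0,0.002,0,0,0,0,0],[0,0.002,0,0,0,0,0],[0,0.002,0,0,0,0,0]]
  ]
}}

```text
t: 7.4
eef_pos: [555.7, -118.5, 197.8]
eef_rot: [-2.09, -2.345, 0.0]
wrist_force: [-0.9, -1.5, 0.2]
width: 0.5
```

```bash
python3 - <<'E'
from h import *
o=robot.get_obs();print(o['t'],o['eef_pos'],w2h(o['eef_pos']),o['wrist_force'])
E
```

```text
7.4 [ 555.70607555 -118.46649486  197.84435136] [ 31.08765287  -7.47240762 197.84435136] [-0.92321326 -1.48547226  0.20449014]
```

Back off and rise, then check the wheel from the air.

>>> {"name": "send_rows", "arguments": {
  "steps": [
    [[0,-0.004,0,0,0,0,0],[0.001,-0.007,0,0,0,0,0],[0.001,-0.007,0.01,0,0,0,0],[0.001,-0.007,0.04,0,0,0,0],[0.001,-0.007,0.08,0,0,0,0],[0.001,-0.007,0.12,0,0,0,0],[0,-0.007,0.15,0,0,0,0],[0,-0.007,0.16,0,0,0,0],[0,-0.007,0.16,0,0,0,0]]
  ]
}}

```text
t: 8.15
eef_pos: [556.5, -125.7, 361.8]
eef_rot: [2.087, 2.342, 0.004]
wrist_force: [0.1, -0.2, -0.7]
width: -0.1
```

```bash
python3 - <<'E'
from h import *
o=robot.get_obs();print(o['t'],o['eef_pos'],w2h(o['eef_pos']),o['wrist_force'])
c=cam('wrist')
for w in(.4,.45,.5,.55):print(w,pinpx(c,w)[:,1].round(1).tolist())
for x,y in((-45,47),(-165,47),(-45,-47),(-165,-47)):print(x,y,proj(c,h2w((x,y,100))).round(1))
im=vision.read_camera('wrist');cv2.imwrite('pics/w9.png',im[:,:,::-1]);crop(im,260,120,420,340,2.7,'w9c.png')
E
```

```text
8.15 [ 556.50859602 -125.70767374  361.79394683] [ 31.05224187 -14.75783531 361.79394683] [ 0.06667017 -0.20578199 -0.66233025]
0.4 [239.7, 196.3, 138.0, 135.7, 178.0, 224.8]
0.45 [238.9, 193.2, 136.4, 137.0, 180.4, 226.6]
0.5 [238.1, 190.0, 134.9, 138.4, 182.9, 228.2]
0.55 [237.1, 186.7, 133.6, 140.0, 185.3, 229.8]
-45 47 [[225.3 130.1]]
-165 47 [[ 81.1 130.1]]
-45 -47 [[232.8 237.3]]
-165 -47 [[100.3 237.5]]
```

View pics/w9.png

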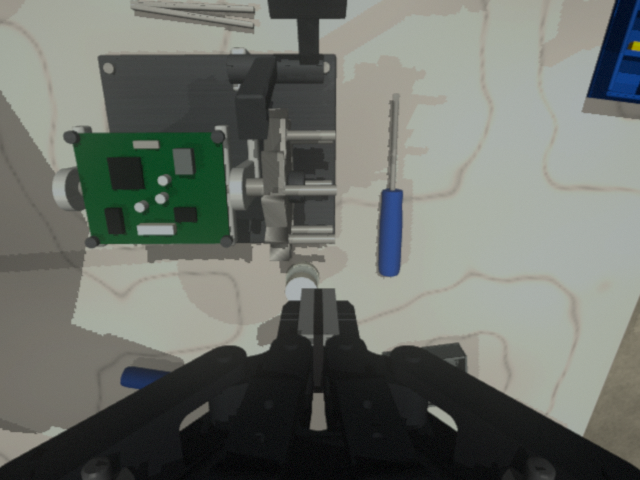

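View pics/w9c.png

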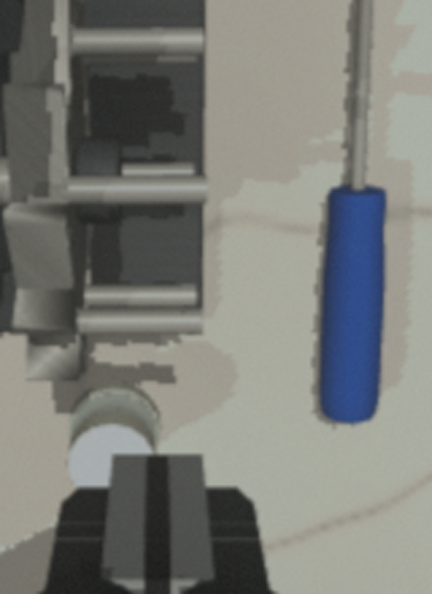

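>>> {"name": "send_rows", "arguments": {
  "steps": [
    [[-0.004,0.035,0,0,0,0,0],[-0.009,0.07,0,0,0,0,0],[-0.013,0.105,0,0,0,0,0],[-0.018,0.14,0,0,0,0,0],[-0.0215,0.1685,0,0,0,0,0],[-0.0215,0.1685,-0.02,0,0,0,0],[-0.0215,0.1685,-0.05,0,0,0,0],[-0.0215,0.1685,-0.075,0,0,0,0],[-0.0215,0.1685,-0.083,0,0,0,0],[-0.0215,0.1685,-0.083,0,0,0,0]]
  ]
}}

```text
t: 9.03
eef_pos: [532.9, 42.9, 272.6]
eef_rot: [-2.088, -2.343, 0.005]
wrist_force: [0.4, -0.1, -0.0]
width: 0.1
```

```bash
python3 - <<'E'
from h import *
o=robot.get_obs();print(o['t'],o['eef_pos'],w2h(o['eef_pos']),o['wrist_force'])
im=vision.read_camera('scene');crop(im,200,100,400,340,2.4,'s10.png')
im=vision.read_camera('top');crop(im,280,200,440,360,3.7,'t10.png')
E
```

```text
9.0333 [532.93447285  42.88618286 272.58464134] [ 27.01981491 155.42843705 272.58464134] [ 0.41051461 -0.06744967 -0.02021804]
```

View pics/s10.png

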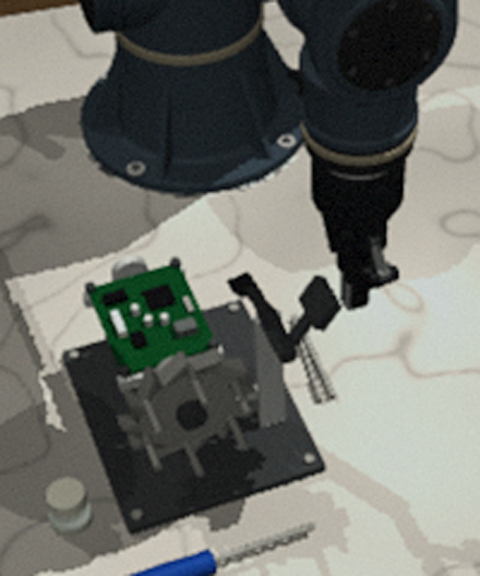

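View pics/t10.png

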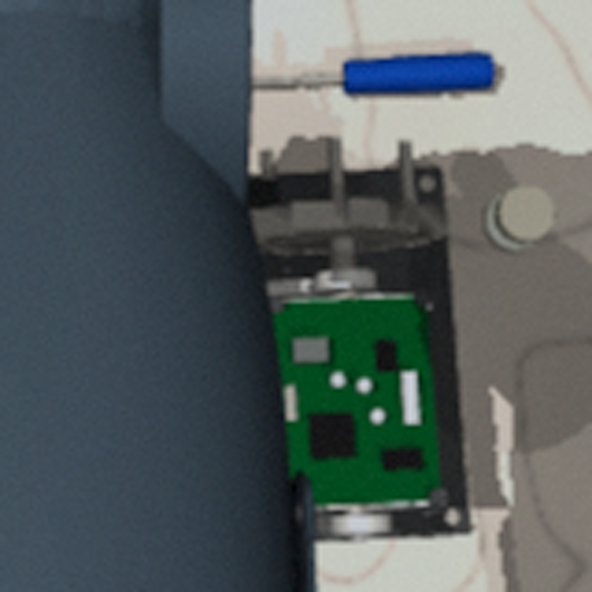

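>>> {"name": "send_rows", "arguments": {
  "steps": [
    [[0.002,-0.008,0,0,0,0,0],[0.003,-0.015,0,0,0,0,0],[0.004,-0.021,0,0,0,0,0],[0.005,-0.027,0,0,0,0,0],[0.005,-0.033,0,0,0,0,0],[0.006,-0.039,0,0,0,0,0],[0.007,-0.044,0,0,0,0,0],[0.007,-0.049,0,0,0,0,0],[0.008,-0.054,0,0,0,0,0],[0.008,-0.059,0,0,0,0,0]]
  ]
}}

```text
t: 9.97
eef_pos: [542.4, -16.5, 274.9]
eef_rot: [-2.09, -2.346, 0.0]
wrist_force: [-0.0, 0.4, -0.9]
width: -0.2
```

```bash
python3 - <<'E'
from h import *
o=robot.get_obs();print(o['t'],o['eef_pos'],w2h(o['eef_pos']),o['wrist_force'])
im=vision.read_camera('scene');crop(im,200,100,400,340,2.4,'s11.png')
E
```

```text
9.9667 [542.38691671 -16.46144834 274.875116  ] [ 29.58562726  95.38756238 274.875116  ] [-0.0395384   0.43573468 -0.92181901]
```

View pics/s11.png

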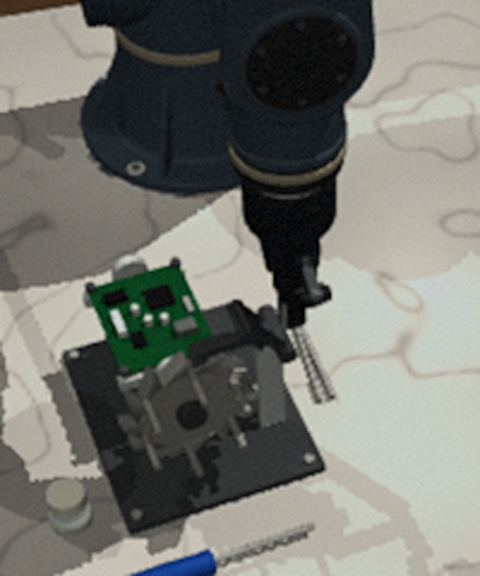

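>>> {"name": "send_rows", "arguments": {
  "steps": [
    [[-0.001,0.01,0,0,0,0,0],[-0.001,0.01,0.03,0,0,0,0],[-0.001,0.01,0.07,0,0,0,0],[-0.001,0.01,0.11,0,0,0,0],[-0.001,-0.03,0.13,0,0,0,0],[-0.001,-0.07,0.13,0,0,0,0],[-0.001,-0.1,0.13,0,0,0,0],[-0.001,-0.1,0.13,0,0,0,0],[-0.001,-0.1,0.13,0,0,0,0]]
  ]
}}

```text
t: 10.77
eef_pos: [541.3, -116.7, 404.8]
eef_rot: [-2.092, -2.343, -0.0]
wrist_force: [0.9, -0.0, -0.3]
width: 0.0
```

```bash
python3 - <<'E'
from h import *
o=robot.get_obs();print(o['t'],o['eef_pos'],w2h(o['eef_pos']),o['wrist_force'])
c=cam('wrist')
for w in(.45,.5,.55):print(w,pinpx(c,w)[:,1].round(1).tolist())
im=vision.read_camera('wrist');cv2.imwrite('pics/w12.png',im[:,:,::-1])
for a in(0,.14,.3):
  for nm,P in (('pc',(27,88-58*np.sin(np.radians(35)-a)+0,166+58*np.cos(np.radians(35)-a))),):print(a,nm,proj(c,h2w(P)).round(1))
E
```

```text
10.7667 [ 541.2666183  -116.70696915  404.76309939] [ 16.94627969  -4.06426719 404.76309939] [ 0.93166095 -0.02453706 -0.3163038 ]
0.45 [236.2, 196.1, 146.5, 146.0, 184.3, 225.5]
0.5 [235.4, 193.4, 145.2, 147.2, 186.4, 227.0]
0.55 [234.5, 190.6, 144.0, 148.5, 188.6, 228.4]
0 pc [[333.2 139.6]]
0.14 pc [[333.5 128.9]]
0.3 pc [[333.9 115. ]]
```

View pics/w12.png

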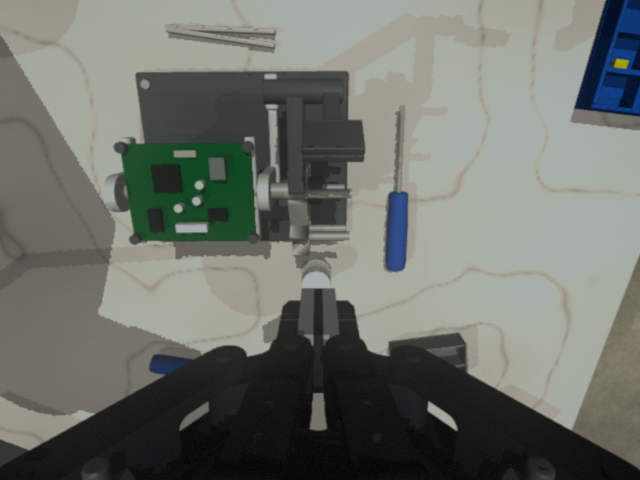

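>>> {"name": "send_rows", "arguments": {
  "steps": [
    [[-0.02,0.03,0.02,0,0,0,0],[-0.04,0.06,0.02,0,0,0,0],[-0.06,0.09,0.02,0,0,0,0],[-0.08,0.12,0.02,0,0,0,0],[-0.1,0.155,0.02,0,0,0,0],[-0.12,0.19,0.02,0,0,0,0],[-0.14,0.225,0.02,0,0,0,0],[-0.16,0.26,0.02,0,0,0,0],[-0.18,0.29,0.02,0,0,0,0],[-0.18,0.29,0.02,0,0,0,0]]
  ]
}}

```text
t: 11.65
eef_pos: [357.5, 178.9, 425.2]
eef_rot: [-2.081, -2.352, -0.002]
wrist_force: [-0.7, -0.6, 0.7]
width: -0.1
```

```bash
python3 - <<'E'
from h import *
c=cam('top')
for w in(.45,.5,.55):print(w,pinpx(c,w).round(1).tolist())
for a in(0,.14):print(a,proj(c,h2w((27,88-58*np.sin(np.radians(35)-a),166+58*np.cos(np.radians(35)-a)))).round(1))
im=vision.read_camera('top');crop(im,290,195,450,355,3.7,'t13.png')
a=cv2.imread('pics/top0.png')[:,:,::-1];d=cv2.absdiff(a,im).max(2);cv2.imwrite('pics/d13.png',im[:,:,::-1])
E
```

```text
0.45 [[391.1, 245.6], [372.9, 244.5], [353.5, 247.3], [353.3, 251.1], [370.7, 252.0], [389.2, 249.4]]
0.5 [[390.7, 245.5], [371.7, 244.5], [353.0, 247.5], [353.8, 251.2], [371.7, 251.9], [389.8, 249.2]]
0.55 [[390.1, 245.3], [370.6, 244.6], [352.5, 247.7], [354.4, 251.3], [372.8, 251.9], [390.4, 249.0]]
0 [[351.4 240.7]]
0.14 [[348.1 240.4]]
```

View pics/t13.png

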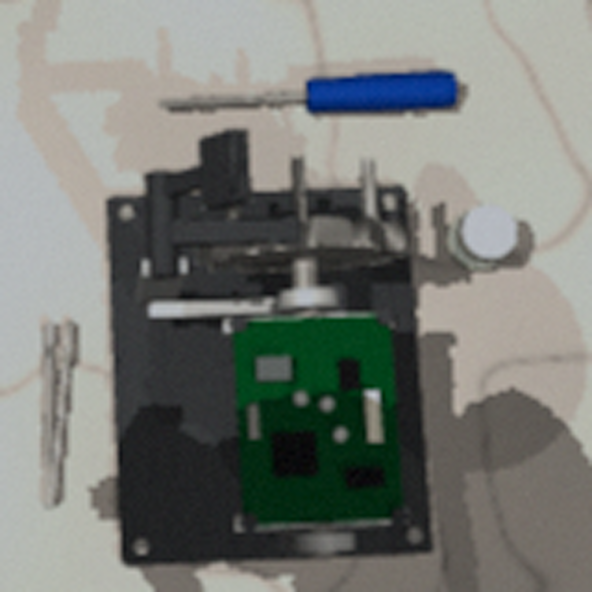

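View pics/d13.png

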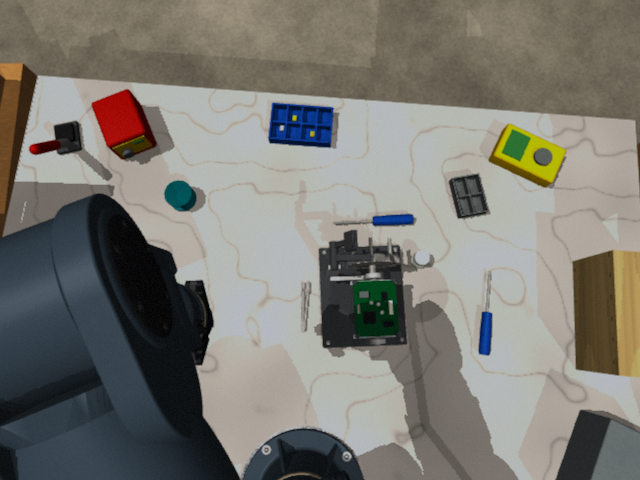

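```bash
python3 -c "
from cell import job
print(job.sign_off())"
```

```text
the job is handed in; nothing more can be done
None
```

The board is level again, one notch back, with the pawl down in its new notch. I handed the job in at about 12 s on the robot's clock.

- **What I did:** With the fingers shut, I pushed the finger plate over until the pawl fell open and stayed up. I pushed the wheel pin back in small steps, then tipped the pawl down from the far side and withdrew the arm.
- **Wheel:** The pins in the wrist camera put it at about 0.51 rad, against a target of 0.524 and play of 0.07. Single-pin readings differed by about 0.02. The board looks level in the wrist and top views.
- **Pawl:** The finger plate is within a pixel of where it stood at the start, which means the pawl is seated in a notch and not resting on a tooth.
- **Forces and other things:** The wrist force stayed under 2 N in every reading. The arm ended clear of the holder, and the bystanders visible in the top view had not moved. The arm hid the cutters in that last picture, so I did not check them. I never worked near them.
- **Disagreement:** Before any move, the holder's pose measured from the top camera was about 2 to 3 pixels off in the scene camera. It agreed well with the wrist camera, so I went by the top and wrist cameras.

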